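Put the probe kit drawer away

TASK

Lay the stray sensor probe flat in the empty bay of the open kit drawer and let go of it there without dropping it. Then swing the drawer's hinged cover shut so that its tab drops inside the rim, and push the drawer fully home until it seats at its detent, without slamming it. Leave the meter, the tray of probes and the intercom where they are.

Things in the scene. Friction and masses are not known exactly. Their poses are not given: they have to be found in the camera images.
- cabinet: Low grey steel drawer housing, fixed, 240 deep (x) x 220 wide (y) x 80 mm high. Origin: centre of its underside; its front faces its own -x, front face at x = -120 mm. Its one drawer runs out along its -x. A cover not shut strikes the housing's top plate (underside 68 mm up) and blocks the drawer.
- kit_drawer (a joint): Drawer slide, m: 0 = home, grows as it opens (to 0.18); starts 0.14 to 0.17. Sliding takes about 2 N, more if fast. In the last 22 mm a sprung detent resists with up to about 5 N more; within about 8 mm of home it snaps in and holds the drawer at 0. Aluminium box 200 long x 190 wide, walls 6 mm thick, its underside 12 mm and rim 58 mm above the bench.
- drawer_front (a point): Centre of the outer face of the drawer's grey front panel, 39 mm above the bench; axes as the cabinet's (+x pushes it home). Panel 214 wide x 54 high (12 to 66 mm above the bench) x 12 mm thick; home, its face stands 12 mm before the housing's. A dark pull ledge, 90 wide, juts out 14 mm along its foot, 15.5 to 20.5 mm above the bench: push above it.
- bay (a point): Centre of the floor of the drawer's empty bay (the wide one, on the +y side, away from the cover's hinge), 16 mm above the bench; axes as the cabinet's. Bay 126 long (x) x 98 wide (y) mm; walls rise 42 mm above its floor (front panel 50, divider 36). The narrower bay on the -y side already holds two probes, which are fixed.
- cover (a joint): Cover hinge on the drawer's -y rim, rad: 0 = shut flat on the rim, its tab down inside the far (+y) rim; 1.57 = upright; more = leaning out over the -y side; starts 1.6 to 1.9, stop at 2.05. Stiff: it stays at any angle and needs 0.1 to 0.35 N m to turn (1 to 2 N at its free edge). No catch: press it flat down.
- cover_hinge (a point): Middle of the cover's hinge line, 58 mm above the bench, turning with the cover: x along the hinge (the cabinet's +x), y across the cover to its free edge, z out of its outer face. White plastic panel, 122 along the hinge x 184 mm from hinge to free edge x 4 mm thick; inner face at z = 0, outer face at z = 4 mm.
- cover_edge (a point): Middle of the cover's free edge, on its outer face: 184 mm from the hinge line. A tab, 50 wide, 4 thick, sticks out 10 mm from the inner face, 6 mm short of this edge.
- probe: The stray steel sensor probe lying loose on the bench, 100 mm long, about 0.2 kg. Origin: mid-length on its underside; x along it. Round body 24 mm in diameter between two square collars, 28 x 28 x 12 mm, centred 34 mm either side of the middle; 56 mm of round body is free for the grip. The collars stop it rolling.
- probe_mid (a point): The probe's middle, on its axis, 14 mm above what it lies on.
- meter: Bystander: yellow handheld meter lying on the bench, 150 x 75 x 42 mm. Origin: centre of its underside.
- tray: Bystander: shallow aluminium tray, 150 (x) x 190 (y) mm, with twelve probes standing in it up to 106 mm high. Origin: centre of its underside.
- intercom: Bystander: cream intercom unit on a white foot, 90 (x) x 190 (y) x 68 mm high. Origin: centre of its underside.

How it is judged:
By the outcome, as a careful person would: the job done as asked, in the order asked, and still so for the second after the job is handed in, with the robot touching nothing.
It also fails if it takes over 64 s, if anything falls off the work surface, if the arm or the gripper's body presses on something with over 40 N, if the wrist force passes 120 N, or if a joint passes its speed limit or range.

ROBOT

A 7-joint arm with a two-finger parallel gripper is mounted at the origin on the work surface. World frame = base frame: x ahead of the robot, y to its left, z up, the work surface at z = 0. Lengths are in m, angles in rad, forces in N, time in s.
With the tool pointing down it reaches from about 0.425 to 0.925 m from the base axis. Payload 6.8 kg.
Tool frame: the origin (TCP) lies at the very end of the fingers, on their centre line; the grasp point (between the pads) lies 19 mm behind it; z points along the fingers, y is the line along which they close (so a half turn about z gives the same grasp; the last joint's range is limited). The gripper opens to 85 mm and grips with 20 to 120 N. Pads are 22 mm wide; open, the fingers measure 114 mm over their backs; the gripper's body (76 mm by 85 mm) begins 54 mm behind the grasp point. The pads swing forward as they close: fully open they stand 13 mm farther back than shut.
Start: joints at [-1.286, 0.477, 0.022, 1.555, -0.011, 1.109, -0.083], TCP at [0.258, 0.624, 0.231] pointing down, gripper open.
Joint ranges: [-2.96, 2.96], [-0.34, 2.1], [-1.41, 1.46], [0.24, 2.44], [-1.37, 4.51], [0.17, 1.92], [-2.96, 2.96]. Speed limits (rad/s): [2.39, 2.39, 3.14, 3.14, 3.14, 3.14, 3.14].

INTERFACE

Orientations are given as a unit quaternion [w, x, y, z].
In Python, from station import bot gives the robot as it stands.
- The arm moves only by the shell command python3 nudge.py FILE [FORCE], which reads ROWS from the file FILE. ROWS is a JSON list that holds a single list of rows (three levels of brackets), with 1 to 20 rows, each of 5 numbers: dx, dy, dz in shares of the most that a row can go, 1 being 50 mm, then a turn about the tool's z in units of 0.1 rad, then the opening from 0.0 (shut) to 1.0 (fully open); each row shifts and turns the commanded pose from where the row before left it, along the tool's axes as they then stand; what a row does not reach is not made up. A row lasts 1/10 s, in which the tool goes at most 0.05 m and 0.15 rad, less where a joint would pass 70% of its speed; a pose out of reach is approached as far as the arm can. The fingers move at their own pace and stop on an object; FORCE is the grip in N (left out, the last holds). Time passes only in rows, so rows that do not move let the fingers close. It prints the time, the measured TCP pose, the force, the opening and the grip force at its end. Input that does not fit is refused with a message, and nothing moves.
- bot.get_obs(): the state, without advancing time (a new reading comes with each control period).
- bot.read_camera(name): name is "side" or "top"; returns the picture (400x640x3 uint8, blue, green, red); there is no depth.
- bot.camera_info(name): a dict with "vertical_fov" (degrees; the focal length in pixels is half the picture's height over the tangent of half this angle, whatever the lens; pixels are square), "cx", "cy" (the principal point, pixels), "k1" (the pictures are not rectified: a ray, as slopes to the right and down, at radius r is drawn at 1 + k1 r^2 times it, then the intrinsics apply), "view" (4x4, takes a point from world to camera coordinates). Camera axes: x right, y up, looking along -z (the intrinsics and any distortion apply to the point x, -y, -z); pixel columns grow to the right and rows downward; lengths in m; the calibration is good to about 2 mm. A picture is of the moment at which its call begins. camera_info takes no time and is no camera call.
- bot.hand_in(): hands the job in; it is judged then, once.
The state is a dict: "t": time; "q": joint angles; "joint_vel": joint speeds; "joint_torque": joint torques, N m; "eef_pos": TCP position; "tool_rot": TCP orientation; "contact_force": force on the tool from outside, world axes, zero at the start; "torque": the same for the moment, N m; "gripper_width": opening from 0.0 (shut) to 1.0 (fully open); "grasp_force": force on a finger pad.
Only numpy, scipy, OpenCV 4.12 (cv2) and the standard library are available. Lean on these libraries where they do the work, as an engineer would, in place of code of your own. Each camera call takes 0.05 s, during which the arm holds its last target. There are 200 camera calls.

## Working session

There is one attempt and no reset: what is moved stays moved. The work goes in short steps, Python scripts to look and compute and a shell command to move; the robot and the scene stay as the last step left them, time stands still between calls to the robot, and variables do not carry over. Pictures are saved under pics/ and viewed, at most 10 in all, crops included, and the job is handed in when it is done.

```bash
ls; mkdir -p pics; python3 - <<'E'
from station import bot
import cv2
for n in("side","top"):
    cv2.imwrite(f"pics/{n}0.png",bot.read_camera(n)); print(bot.camera_info(n))
o=bot.get_obs();print(o["t"],o["eef_pos"],o["tool_rot"],o["gripper_width"])
E
```

```text
nudge.py
pics
station.py
{'vertical_fov': 52.68818930367281, 'cx': 308.70566627868715, 'cy': 204.21657768711066, 'k1': -0.05464560073645271, 'view': array([[ 0.91395436, -0.40578943, -0.00473023, -0.59976835],
       [ 0.27565286,  0.61221064,  0.74108949, -0.16037965],
       [-0.29783038, -0.67862587,  0.6713896 , -1.13940201],
       [ 0.        ,  0.        ,  0.        ,  1.        ]])}
{'vertical_fov': 52.47292268378852, 'cx': 328.2558140352997, 'cy': 202.55021285532115, 'k1': -0.0608227641957766, 'view': array([[-0.02503096, -0.99952743,  0.01784284, -0.05721796],
       [ 0.99541003, -0.02327072,  0.09282962, -0.6049672 ],
       [-0.09237053,  0.02008455,  0.99552212, -1.05551415],
       [ 0.        ,  0.        ,  0.        ,  1.        ]])}
0.1 [0.25820267 0.62311625 0.23043372] [-8.98955076e-05  1.95154057e-01  9.80772278e-01 -7.89902857e-04] 1.0014990684620666
```

View pics/side0.png

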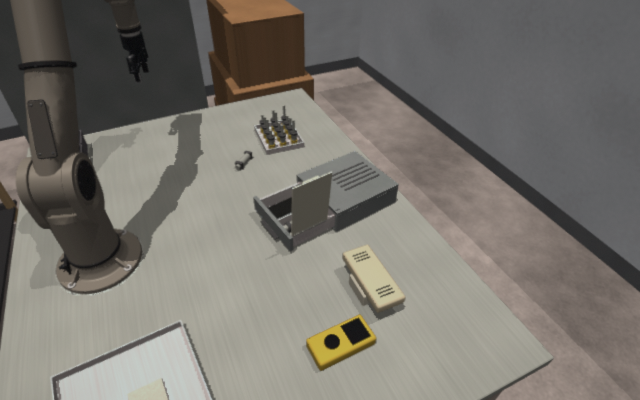

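View pics/top0.png

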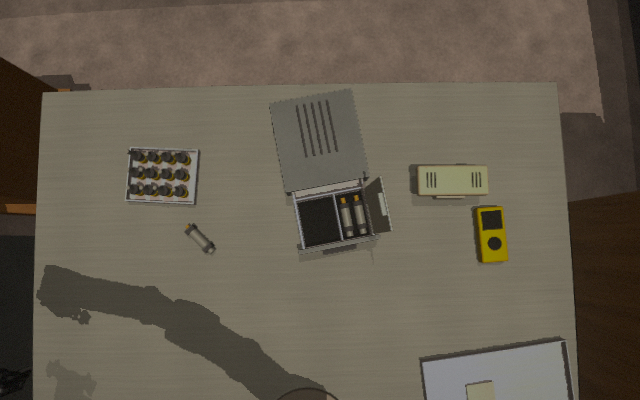

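The side view shows the drawer at about (300,215) with its cover upright. In the top view the probe is at (200,238), the cabinet at (320,140), the drawer at (335,218) and the tray at (162,175). I'll enlarge the drawer and the probe.

```bash
python3 - <<'E'
import cv2,numpy as np
a=cv2.imread("pics/top0.png")
c1=cv2.resize(a[80:265,260:400],None,fx=4,fy=4,interpolation=cv2.INTER_CUBIC) #560x740
c1=cv2.resize(a[165:265,260:400],None,fx=5.5,fy=5.5,interpolation=cv2.INTER_CUBIC)
cv2.imwrite("pics/c1.png",c1)
c2=cv2.resize(a[215:260,175:225],None,fx=8,fy=8,interpolation=cv2.INTER_CUBIC)
c3=cv2.resize(a[80:200,260:380],None,fx=3,fy=3,interpolation=cv2.INTER_CUBIC)
cv2.imwrite("pics/c2.png",np.hstack([c2,c3]))
E
```

```text
(no output)
```

View pics/c1.png

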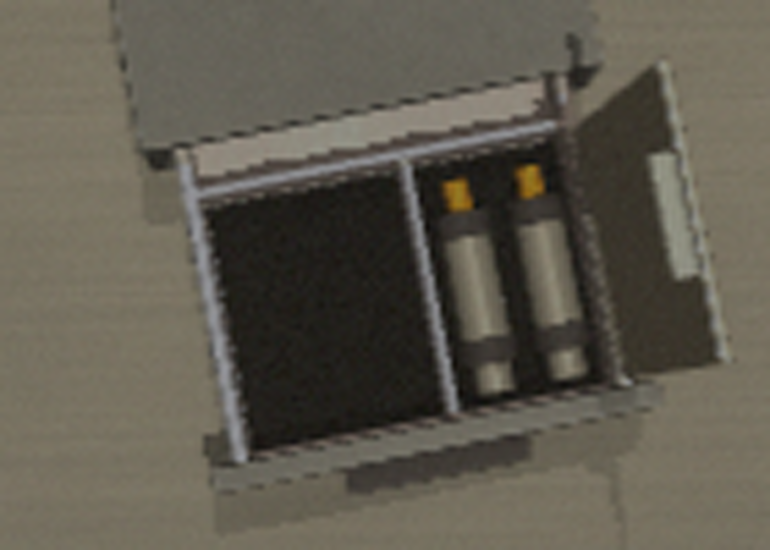

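View pics/c2.png

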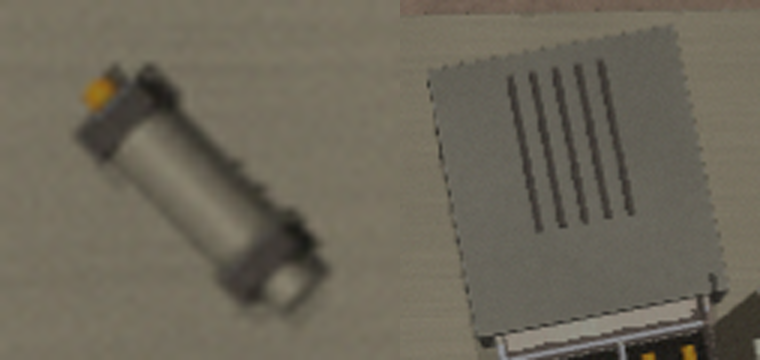

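```bash
cat > geo.py <<'E'
import numpy as np, cv2
from station import bot
from scipy.spatial.transform import Rotation as R
def cam(n):
    i=bot.camera_info(n); f=200/np.tan(np.radians(i["vertical_fov"])/2)
    return np.array([[f,0,i["cx"]],[0,f,i["cy"]],[0,0,1]]),np.array([i["k1"],0,0,0]),np.diag([1,-1,-1,1.])@i["view"]
def ray(n,uv):
    K,d,V=cam(n); p=cv2.undistortPoints(np.array([[uv]],float),K,d)[0,0]
    Rm,t=V[:3,:3],V[:3,3]; return -Rm.T@t, Rm.T@np.r_[p,1]
def at(n,uv,z):
    c,d=ray(n,uv); return c+d*(z-c[2])/d[2]
def proj(n,P):
    K,d,V=cam(n); return cv2.projectPoints(np.atleast_2d(P).astype(float),cv2.Rodrigues(V[:3,:3])[0],V[:3,3],K,d)[0][:,0]
def tool():
    o=bot.get_obs(); q=o["tool_rot"]; return o["eef_pos"],R.from_quat(np.r_[q[1:],q[0]]).as_matrix()
def rel(p,yaw=None):  # world target -> tool axes
    e,T=tool(); return T.T@(np.array(p)-e)
E
python3 - <<'E'
from geo import *
np.set_printoptions(precision=4,suppress=True)
C=[at("top",u,.08) for u in [(270,103.3),(352,89),(367.3,177.3),(286,192.7)]]
print(*C); n=np.linalg.norm
print("sides",n(C[0]-C[1]),n(C[1]-C[2]),n(C[2]-C[3]),n(C[3]-C[0]))
ax=(C[0]+C[1]-C[2]-C[3]); ay=(C[0]+C[3]-C[1]-C[2])
print("yaw",np.arctan2(ax[1],ax[0]),np.arctan2(ay[1],ay[0])-np.pi/2,"ctr",sum(C)/4)
c=lambda x,y,s,ox,oy:(x/s+ox,y/s+oy)
k=lambda x,y:c(x,y,5.5,260,165)
P=[at("top",k(*u),.066) for u in [(213,488),(662,405)]]
print("panel",P,n(P[0]-P[1]),(P[0]+P[1])/2)
H=[at("top",k(*u),.058) for u in [(565,120),(622,385)]]
print("hinge",H,n(H[0]-H[1]))
B=[at("top",k(*u),.058) for u in [(240,460),(183,152)]];print("y+ wall",B)
q=[at("top",c(x,y,8,175,215),.027) for x,y in [(128,110),(268,262),(100,92),(297,285)]]
print("probe",q,(q[0]+q[1])/2,n(q[0]-q[1]),np.arctan2(*(q[0]-q[1])[1::-1]))
e,T=tool();print(e,T)
E
```

```text
[0.8623 0.0747 0.08  ] [ 0.8969 -0.1407  0.08  ] [ 0.6614 -0.1726  0.08  ] [0.6263 0.0362 0.08  ]
sides 0.21822124538053067 0.23771774258755055 0.21171346395889035 0.2390848512160642
yaw 0.14823209908625343 0.16263035085066413 ctr [ 0.7617 -0.0506  0.08  ]
panel [array([0.4707, 0.0075, 0.066 ]), array([ 0.5038, -0.2025,  0.066 ])] 0.2125850803710579 [ 0.4872 -0.0975  0.066 ]
hinge [array([ 0.6399, -0.1624,  0.058 ]), array([ 0.5137, -0.1852,  0.058 ])] 0.12824175047861264
y+ wall [array([ 0.4832, -0.005 ,  0.058 ]), array([0.6287, 0.0191, 0.058 ])]
probe [array([0.542 , 0.2954, 0.027 ]), array([0.4907, 0.2485, 0.027 ]), array([0.5482, 0.3048, 0.027 ]), array([0.4829, 0.2389, 0.027 ])] [0.5164 0.2719 0.027 ] 0.06951514329727126 0.7395902356089954
[0.2582 0.6231 0.2304] [[-0.9238  0.3828 -0.0005]
 [ 0.3828  0.9238 -0.0015]
 [-0.0001 -0.0016 -1.    ]]
```

The manual's scale: shifts go in shares of 50 mm and turns go in units of 0.1 rad. Converting my numbers, -0.03 m is -0.6, -0.02 m is -0.4.

```bash
echo '[[[-0.4, -0.24, 0, 0, 1], [-0.6, -0.36, 0, 0, 1], [-0.6, -0.36, 0, 0, 1], [-0.6, -0.36, 0, 0, 1], [-0.6, -0.36, 0, 0, 1], [-0.6, -0.36, 0, 0, 1], [-0.6, -0.36, 0, 0, 1], [-0.6, -0.36, 0, 0, 1], [-0.6, -0.36, 0, 0, 1], [-0.6, -0.36, 0, 0, 1], [-0.6, -0.36, 0, 0, 1], [-0.6, -0.36, 0, 0, 1], [-0.4, -0.26, 0, 0, 1], [0, 0, 0, 0, 1]]]' > mv.in && python3 nudge.py mv.in
echo '[[[0, 0, 0.2, -1.4, 1], [0, 0, 0.2, -1.4, 1], [0, 0, 0.2, -1.4, 1], [0, 0, 0.2, -1.4, 1], [0, 0, 0.2, -1.4, 1], [0, 0, 0.2, -1.4, 1], [0, 0, 0.2, -1.4, 1], [0, 0, 0.2, -1.5, 1], [0, 0, 0, 0, 1], [0, 0, 0, 0, 1]]]' > mv.in && python3 nudge.py mv.in
cat > st.py <<'E'
from geo import *
np.set_printoptions(precision=4,suppress=True)
import sys
o=bot.get_obs();e,T=tool()
print("t",o["t"],"p",e,"z",T[:,2],"yang",np.arctan2(T[1,1],T[0,1]),"F",o["contact_force"],"g",o["gripper_width"],o["grasp_force"])
if len(sys.argv)>3: print("rel",rel([float(v) for v in sys.argv[1:4]]))
E
python3 st.py 0.5164 0.2719 0.004; python3 -c "
from geo import *
cv2.imwrite('pics/t1.png',cv2.resize(bot.read_camera('top')[200:280,150:260],None,fx=6,fy=6,interpolation=2))"
```

```text
t: 1.5
eef_pos: [0.5171, 0.2713, 0.2311]
tool_rot: [0.001, 0.198, 0.98, -0.001]
contact_force: [0.2, -0.3, -0.3]
gripper_width: 1.001
grasp_force: 0.0
t: 2.5
eef_pos: [0.5144, 0.2764, 0.1512]
tool_rot: [-0.0, -0.359, 0.933, 0.0]
contact_force: [-0.1, -0.8, 0.3]
gripper_width: 0.996
grasp_force: 0.0
t 2.5 p [0.5144 0.2764 0.1512] z [-0.0008  0.0001 -1.    ] yang 2.304615630087496 F [-0.1307 -0.8413  0.2623] g 0.9957167398240288 0.0
rel [ 0.0014 -0.0047  0.1472]
```

```bash
python3 - <<'E'
from geo import *
a=cv2.imread("pics/side0.png")
ux=np.array([np.cos(.157),np.sin(.157),0]);uy=np.array([-ux[1],ux[0],0]);c=np.array([.762,-.051,0])
L=lambda x,y,z:c+x*ux+y*uy+[0,0,z]
d=np.array([np.cos(.74),np.sin(.74),0])
pr=[np.array([.5164,.2719,.014])+s*.034*d for s in(-1,0,1)]
dr=[L(-.279,107e-3-.002,.066),L(-.279,-109e-3,.066),L(-.12,.11,.08),L(-.12,-.11,.08)]
im=[]
for P,(x0,y0,w,h,s) in ((pr,(225,140,40,32,10)),(dr,(245,160,100,90,4))):
    b=cv2.resize(a[y0:y0+h,x0:x0+w],None,fx=s,fy=s,interpolation=2)
    for p in proj("side",P): cv2.circle(b,tuple(int(v) for v in ((p-[x0,y0]+.5)*s)),3,(0,0,255),-1)
    im.append(cv2.copyMakeBorder(b,0,360-b.shape[0],0,0,0))
cv2.imwrite("pics/s1.png",np.hstack(im))
E
```

```text
(no output)
```

View pics/s1.png

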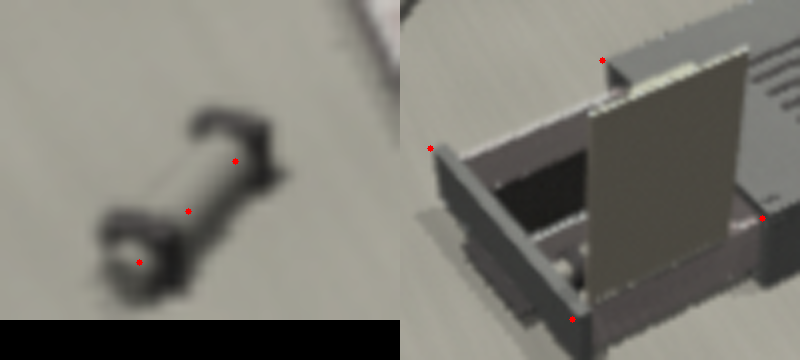

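Scaled: 0.025 m is 0.5, -0.004 m is -0.08.

```bash
echo '[[[0.02, -0.08, 0.4, 0, 0.8], [0, 0, 0.5, 0, 0.8], [0, 0, 0.5, 0, 0.8], [0, 0, 0.5, 0, 0.8], [0, 0, 0.5, 0, 0.8], [0, 0, 0.28, 0, 0.8], [0, 0, 0.16, 0, 0.8], [0, 0, 0.08, 0, 0.8], [0, 0, 0, 0, 0.8]]]' > mv.in && python3 nudge.py mv.in 40
echo '[[[0, 0, 0, 0, 0.5], [0, 0, 0, 0, 0.3], [0, 0, 0, 0, 0.1], [0, 0, 0, 0, 0], [0, 0, 0, 0, 0], [0, 0, 0, 0, 0]]]' > mv.in && python3 nudge.py mv.in 40; python3 st.py
```

```text
t: 3.45
eef_pos: [0.5171, 0.2726, 0.0057]
tool_rot: [0.0, -0.36, 0.933, 0.0]
contact_force: [0.3, 0.3, 0.9]
gripper_width: 0.801
grasp_force: 0.0
t: 4.05
eef_pos: [0.517, 0.2729, 0.0062]
tool_rot: [0.001, -0.361, 0.933, 0.0]
contact_force: [-0.5, -0.6, 6.0]
gripper_width: 0.261
grasp_force: 38.9
t 4.05 p [0.517  0.2729 0.0062] z [ 0.0008  0.0009 -1.    ] yang 2.3084366370305935 F [-0.5385 -0.5835  5.9842] g 0.26054306131709914 38.93683075904846
```

Scaled: -0.03 m is -0.6, -0.02 m is -0.4, 0.12 rad is 1.2.

```bash
echo '[[[0, 0, -0.2, 0, 0], [0, 0, -0.4, 0, 0], [0, 0, -0.6, 1, 0], [0, 0, -0.6, 1.2, 0], [0, 0, -0.6, 1.2, 0], [0, 0, -0.4, 1.2, 0], [0, 0, 0, 1.2, 0], [0, 0, 0, 0, 0], [0, 0, 0, 0, 0]]]' > mv.in && python3 nudge.py mv.in 60; python3 st.py 0.556 -0.046 0.022
```

```text
t: 4.95
eef_pos: [0.5162, 0.272, 0.1451]
tool_rot: [-0.0, -0.08, 0.997, -0.0]
contact_force: [0.8, 0.1, -2.2]
gripper_width: 0.256
grasp_force: 58.8
t 4.95 p [0.5162 0.272  0.1451] z [-0.0009 -0.0006 -1.    ] yang 1.7312311563111547 F [ 0.8159  0.1091 -2.1665] g 0.2562646279846696 58.812941908836365
rel [ 0.0114 -0.3202  0.1233]
```

Scaled: -0.035 m is -0.7, -0.03 m is -0.6.

```bash
echo '[[[0, -0.3, 0, 0, 0], [0.02, -0.6, 0, 0, 0], [0.02, -0.7, 0, 0, 0], [0.02, -0.7, 0, 0, 0], [0.02, -0.7, 0, 0, 0], [0.02, -0.7, 0, 0, 0], [0.02, -0.7, 0, 0, 0], [0.02, -0.7, 0, 0, 0], [0.02, -0.6, 0, 0, 0], [0.02, -0.4, 0, 0, 0], [0.02, -0.3, 0, 0, 0], [0, 0, 0, 0, 0], [0, 0, 0, 0, 0]]]' > mv.in && python3 nudge.py mv.in; python3 st.py 0.556 -0.046 0.022
python3 - <<'E'
from geo import *
a=cv2.resize(bot.read_camera('top')[130:270,260:400],None,fx=4,fy=4,interpolation=2)
b=cv2.resize(bot.read_camera('side')[140:280,240:300],None,fx=4,fy=4,interpolation=2)
cv2.imwrite('pics/t2.png',np.hstack([a,b]))
E
```

```text
t: 6.25
eef_pos: [0.5566, -0.0448, 0.145]
tool_rot: [-0.0, -0.079, 0.997, 0.0]
contact_force: [-0.7, -0.5, -2.7]
gripper_width: 0.257
grasp_force: 58.9
t 6.25 p [ 0.5566 -0.0448  0.145 ] z [-0.0008  0.0006 -1.    ] yang 1.7284536633579157 F [-0.6703 -0.5282 -2.7025] g 0.25710674791607463 58.85630786418915
rel [ 0.0007 -0.0012  0.123 ]
```

View pics/t2.png

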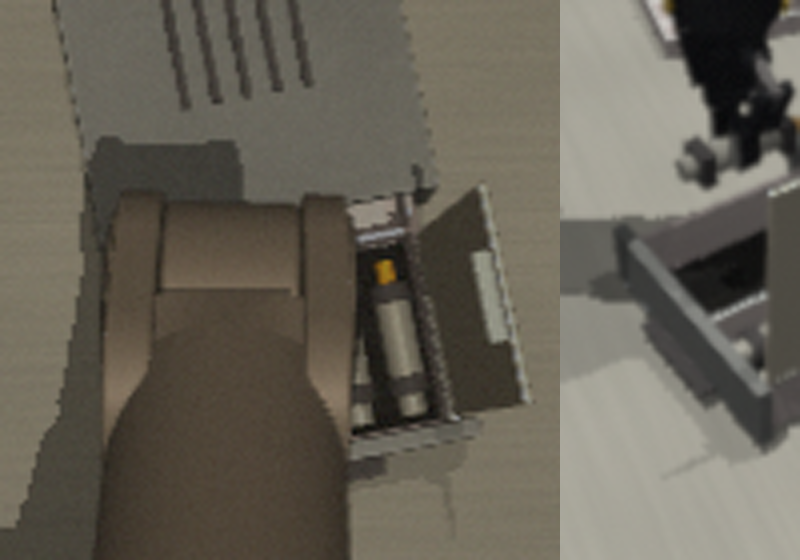

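The probe is held level over the bay (its end is at (695,165) in the right crop), and the arm stands clear of the cover. I'll lower it now.

```bash
echo '[[[0, 0, 0.3, 0, 0], [0, 0, 0.5, 0, 0], [0, 0, 0.5, 0, 0], [0, 0, 0.4, 0, 0], [0, 0, 0.3, 0, 0], [0, 0, 0.16, 0, 0], [0, 0, 0.06, 0, 0], [0, 0, 0.04, 0, 0], [0, 0, 0, 0, 0], [0, 0, 0, 0, 0]]]' > mv.in && python3 nudge.py mv.in
```

```text
t: 7.35
eef_pos: [0.5576, -0.0453, 0.033]
tool_rot: [0.001, -0.078, 0.997, -0.0]
contact_force: [0.1, 0.2, -2.4]
gripper_width: 0.255
grasp_force: 58.9
```

Scaled: 0.003 m is 0.06, 0.002 m is 0.04.

```bash
echo '[[[0, 0, 0.06, 0, 0], [0, 0, 0.04, 0, 0], [0, 0, 0.04, 0, 0], [0, 0, 0.02, 0, 0], [0, 0, 0, 0, 0]]]' > mv.in && python3 nudge.py mv.in; echo '[[[0, 0, 0.02, 0, 0], [0, 0, 0.02, 0, 0], [0, 0, 0, 0, 0]]]' > mv.in && python3 nudge.py mv.in
```

```text
t: 7.85
eef_pos: [0.5569, -0.0453, 0.0241]
tool_rot: [-0.0, -0.079, 0.997, 0.0]
contact_force: [0.1, -0.1, -3.1]
gripper_width: 0.259
grasp_force: 58.9
t: 8.15
eef_pos: [0.5571, -0.0453, 0.0223]
tool_rot: [0.0, -0.078, 0.997, 0.0]
contact_force: [-0.9, -0.8, -1.8]
gripper_width: 0.252
grasp_force: 59.0
```

```bash
echo '[[[0, 0, 0.02, 0, 0], [0, 0, 0, 0, 0]]]' > mv.in && python3 nudge.py mv.in; echo '[[[0, 0, 0.02, 0, 0], [0, 0, 0, 0, 0]]]' > mv.in && python3 nudge.py mv.in
```

```text
t: 8.35
eef_pos: [0.558, -0.0451, 0.0223]
tool_rot: [0.001, -0.079, 0.997, 0.0]
contact_force: [-1.8, 0.6, 5.5]
gripper_width: 0.255
grasp_force: 59.9
t: 8.55
eef_pos: [0.5592, -0.0449, 0.0222]
tool_rot: [0.002, -0.079, 0.997, 0.0]
contact_force: [-1.7, 1.2, 11.9]
gripper_width: 0.254
grasp_force: 60.5
```

Scaled: -0.04 m is -0.8, -0.03 m is -0.6.

```bash
echo '[[[0, 0, -0.02, 0, 0], [0, 0, 0, 0, 0.3], [0, 0, 0, 0, 0.4], [0, 0, 0, 0, 0.5], [0, 0, 0, 0, 0.55], [0, 0, 0, 0, 0.55], [0, 0, -0.2, 0, 0.55], [0, 0, -0.4, 0, 0.55], [0, 0, -0.6, 0, 0.55], [0, 0, -0.8, 0, 0.55], [0, 0, -0.8, 0, 0.55], [0, 0, -0.8, 0, 0.55], [0, 0, -0.8, 0, 0.55], [0, 0, -0.4, 0, 0.3], [0, 0, 0, 0, 0]]]' > mv.in && python3 nudge.py mv.in;python3 st.py
```

```text
t: 10.05
eef_pos: [0.5589, -0.0455, 0.2657]
tool_rot: [0.004, -0.078, 0.997, -0.0]
contact_force: [0.4, 0.0, -0.6]
gripper_width: 0.217
grasp_force: 0.0
t 10.05 p [ 0.5589 -0.0455  0.2657] z [ 0.0074  0.0006 -1.    ] yang 1.7276441962985725 F [ 0.4416  0.0439 -0.5632] g 0.21745220144969854 0.0
```

```bash
cat >> geo.py <<'E'
ux=np.array([np.cos(.157),np.sin(.157),0]);uy=np.array([-ux[1],ux[0],0]);c=np.array([.763,-.0515,0])
L=lambda x,y,z:c+x*ux+y*uy+[0,0,z]
loc=lambda p:np.array([(p-c)@ux,(p-c)@uy,p[2]])
E
cat >> st.py <<'E'
print("local",loc(e)*1000)
E
python3 - <<'E'
from geo import *
for z in (.23,.24):
  for u in [(660,65),(728,358)]: print(loc(at("top",(u[0]/5.5+260,u[1]/5.5+165),z)))
for u in [(565,120),(622,385)]: print(loc(at("top",(u[0]/5.5+260,u[1]/5.5+165),.058)))
for v in (.024,): cv2.imwrite('pics/t3.png',cv2.resize(bot.read_camera('side')[150:260,240:350],None,fx=5,fy=5,interpolation=2))
E
python3 st.py
```

```text
[-0.14323629 -0.11017343  0.23      ]
[-0.26260622 -0.11419705  0.23      ]
[-0.14452433 -0.1084399   0.24      ]
[-0.26253464 -0.11241769  0.24      ]
[-0.13895967 -0.09026226  0.058     ]
[-0.26717172 -0.09302212  0.058     ]
t 10.1 p [ 0.5577 -0.0454  0.2634] z [ 0.0038  0.0004 -1.    ] yang 1.727872516091505 F [-0.6549  0.3726 -0.3612] g 0.13196140485420776 0.0
local [-201.8204   38.1439  263.3704]
```

View pics/t3.png

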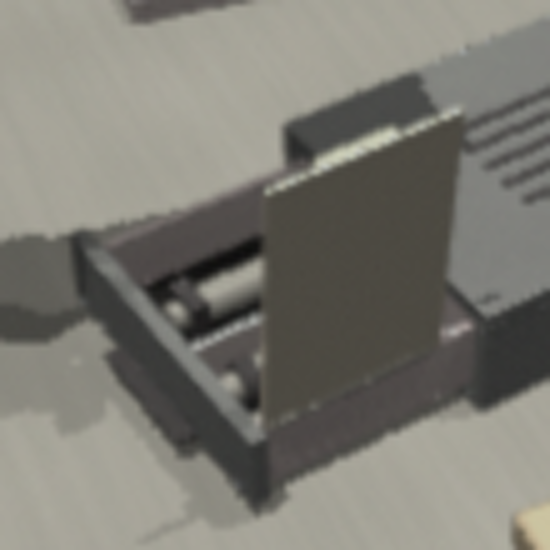

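The probe lies flat in the bay (body about (215,290)), and the cover is still upright. Next I'll go over the cover to its outer side.

Scaled: -0.035 m is -0.7, -0.03 m is -0.6.

```bash
echo '[[[0, 0, -0.4, 0, 0], [0, -0.3, -0.4, 0, 0], [0, -0.6, 0, 0, 0], [0, -0.7, 0, 0, 0], [0, -0.7, 0, 0, 0], [0, -0.7, 0, 0, 0], [0, -0.6, 0, 0, 0], [0, -0.5, 0, 0, 0], [0, 0, 0.4, 0, 0], [0, 0, 0.6, 0, 0], [0, 0, 0.6, 0, 0], [0, 0, 0.3, 0, 0], [0, 0, 0, 0, 0]]]' > mv.in && python3 nudge.py mv.in;python3 st.py
```

```text
t: 11.4
eef_pos: [0.5871, -0.2469, 0.2031]
tool_rot: [-0.003, -0.079, 0.997, 0.001]
contact_force: [-0.1, -0.5, 0.5]
gripper_width: -0.005
grasp_force: 0.0
t 11.4 p [ 0.5871 -0.2469  0.2031] z [-0.0061  0.0018 -1.    ] yang 1.7280773635821285 F [-0.1285 -0.5215  0.4934] g -0.00477440893058734 0.0
local [-204.2998 -165.5087  203.0552]
```

Scaled: 0.012 m is 0.24, 0.01 m is 0.2.

```bash
echo '[[[0, 0.24, 0, 0, 0], [0, 0.24, 0, 0, 0], [0, 0.2, 0, 0, 0], [0, 0.2, 0, 0, 0], [0, 0.2, 0, 0, 0], [0, 0.2, 0, 0, 0]]]' > mv.in && python3 nudge.py mv.in;python3 st.py
```

```text
t: 12.0
eef_pos: [0.5792, -0.1839, 0.2069]
tool_rot: [0.001, -0.079, 0.997, -0.0]
contact_force: [-0.2, -0.9, 0.3]
gripper_width: -0.003
grasp_force: 0.7
t 12.0 p [ 0.5792 -0.1839  0.2069] z [ 0.0012 -0.0004 -1.    ] yang 1.7280670362650756 F [-0.2253 -0.9162  0.2556] g -0.0030843360931290227 0.6762478966265917
local [-202.2027 -102.0456  206.8939]
```

```bash
echo '[[[0, 0.2, 0.08, 0, 0], [0, 0.2, 0.08, 0, 0], [0, 0.2, 0.06, 0, 0], [0, 0.24, 0.1, 0, 0], [0, 0.24, 0.1, 0, 0], [0, 0.22, 0.08, 0, 0]]]' > mv.in && python3 nudge.py mv.in;python3 st.py;echo '[[[0, 0.2, 0.14, 0, 0], [0, 0.2, 0.14, 0, 0], [0, 0.2, 0.14, 0, 0], [0, 0.16, 0.2, 0, 0], [0, 0.16, 0.2, 0, 0], [0, 0.14, 0.2, 0, 0]]]' > mv.in && python3 nudge.py mv.in;python3 st.py
python3 - <<'E'
from geo import *
cv2.imwrite('pics/t4.png',cv2.resize(bot.read_camera('side')[130:260,230:350],None,fx=4,fy=4,interpolation=2))
E
```

```text
t: 12.6
eef_pos: [0.5682, -0.1191, 0.1803]
tool_rot: [-0.001, -0.079, 0.997, 0.0]
contact_force: [-0.0, -0.6, 0.2]
gripper_width: -0.002
grasp_force: 0.5
t 12.6 p [ 0.5682 -0.1191  0.1803] z [-0.0013  0.0001 -1.    ] yang 1.7284009567773866 F [-0.0089 -0.6088  0.1905] g -0.0016441320061555567 0.5322514974977821
local [-202.9736  -36.3513  180.2684]
t: 13.2
eef_pos: [0.5604, -0.0671, 0.1293]
tool_rot: [-0.0, -0.079, 0.997, 0.0]
contact_force: [-0.5, 0.3, 0.3]
gripper_width: -0.002
grasp_force: 0.4
t 13.2 p [ 0.5604 -0.0671  0.1293] z [-0.0002  0.0003 -1.    ] yang 1.7281718631127356 F [-0.4757  0.3131  0.2671] g -0.0021314375508399356 0.400932309566997
local [-202.5504   16.2242  129.3179]
```

View pics/t4.png

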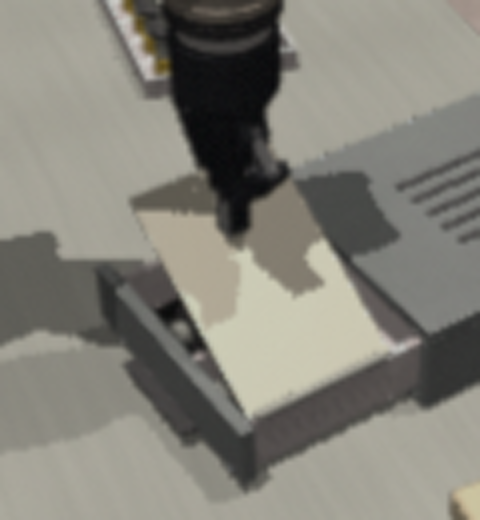

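The finger is on the cover's outer face at about (233,240), with the cover at around 30°. I'll keep following the arc down.

```bash
echo '[[[0, 0.2, 0.2, 0, 0], [0, 0.2, 0.2, 0, 0], [0, 0.16, 0.2, 0, 0], [0, 0.12, 0.2, 0, 0], [0, 0.08, 0.16, 0, 0], [0, 0.04, 0.16, 0, 0], [0, 0, 0.1, 0, 0], [0, 0, 0.06, 0, 0], [0, 0, 0, 0, 0]]]' > mv.in && python3 nudge.py mv.in;python3 st.py
```

```text
t: 14.15
eef_pos: [0.5542, -0.0288, 0.0659]
tool_rot: [-0.0, -0.078, 0.997, -0.0]
contact_force: [0.0, -0.3, 0.6]
gripper_width: -0.001
grasp_force: 0.0
t 14.15 p [ 0.5542 -0.0288  0.0659] z [-0.0005 -0.0002 -1.    ] yang 1.7275148621349974 F [ 0.0443 -0.25    0.6314] g -0.001040208163543474 0.0
local [-202.7226   55.0281   65.9429]
```

Scaled: 0.002 m is 0.04, 0.001 m is 0.02.

```bash
echo '[[[0, 0, 0.04, 0, 0], [0, 0, 0.02, 0, 0], [0, 0, 0, 0, 0]]]' > mv.in && python3 nudge.py mv.in;echo '[[[0, 0, 0.04, 0, 0], [0, 0, 0.02, 0, 0], [0, 0, 0, 0, 0]]]' > mv.in && python3 nudge.py mv.in; echo '[[[0, 0, 0.02, 0, 0], [0, 0, 0, 0, 0]]]' > mv.in && python3 nudge.py mv.in
```

```text
t: 14.45
eef_pos: [0.5544, -0.0286, 0.0634]
tool_rot: [0.0, -0.078, 0.997, -0.0]
contact_force: [1.0, 0.9, 0.3]
gripper_width: -0.001
grasp_force: 0.0
t: 14.75
eef_pos: [0.556, -0.0283, 0.0618]
tool_rot: [0.002, -0.078, 0.997, 0.0]
contact_force: [-0.8, 0.5, 10.5]
gripper_width: -0.001
grasp_force: 5.3
t: 14.95
eef_pos: [0.557, -0.0282, 0.0617]
tool_rot: [0.003, -0.079, 0.997, 0.0]
contact_force: [-0.5, 0.5, 16.3]
gripper_width: 0.001
grasp_force: 8.1
```

Scaled: -0.03 m is -0.6, 0.03 m is 0.6.

```bash
echo '[[[0, 0, -0.2, 0, 0], [0, 0, -0.4, 0, 0], [0.2, -0.1, -0.6, 0, 0], [0.5, -0.24, -0.2, 0, 0], [0.6, -0.28, 0, 0, 0], [0.6, -0.28, 0, 0, 0], [0.4, -0.2, 0, 0, 0], [0.06, 0, 0, 0, 0], [0, 0, 0, 0, 0]]]' > mv.in && python3 nudge.py mv.in;python3 st.py
python3 - <<'E'
from geo import *
a=cv2.resize(bot.read_camera('top')[160:270,260:400],None,fx=4,fy=4,interpolation=2)
b=cv2.resize(bot.read_camera('side')[150:260,240:300],None,fx=4,fy=4,interpolation=2)
cv2.imwrite('pics/t5.png',np.hstack([a,b]))
E
```

```text
t: 15.85
eef_pos: [0.4463, -0.1012, 0.1295]
tool_rot: [0.0, -0.078, 0.997, 0.0]
contact_force: [0.2, -0.5, -0.5]
gripper_width: -0.004
grasp_force: 0.0
t 15.85 p [ 0.4463 -0.1012  0.1295] z [ 0.0005  0.0003 -1.    ] yang 1.7272495393613543 F [ 0.1927 -0.5156 -0.4914] g -0.00356460313880003 0.0
local [-320.5508    0.3881  129.547 ]
```

View pics/t5.png

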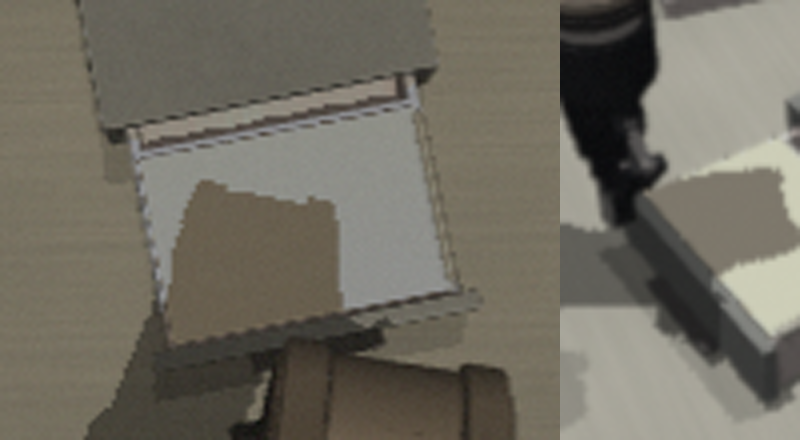

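The cover lies flat on the rim and the fingers are in front of the panel. I'll go down and push gently.

Scaled: 0.03 m is 0.6, 0.025 m is 0.5.

```bash
echo '[[[0, 0, 0.4, 0, 0], [0, 0, 0.6, 0, 0], [0, 0, 0.5, 0, 0], [0, 0, 0.24, 0, 0], [0, 0, 0.06, 0, 0], [0, 0, 0, 0, 0]]]' > mv.in && python3 nudge.py mv.in;python3 st.py
echo '[[[-0.16, 0, 0, 0, 0], [-0.16, 0, 0, 0, 0], [-0.12, 0, 0, 0, 0], [-0.1, 0, 0, 0, 0], [-0.1, 0, 0, 0, 0], [-0.1, 0, 0, 0, 0], [-0.1, 0, 0, 0, 0], [-0.1, 0, 0, 0, 0]]]' > mv.in && python3 nudge.py mv.in;python3 st.py
```

```text
t: 16.55
eef_pos: [0.4469, -0.1011, 0.0394]
tool_rot: [-0.0, -0.079, 0.997, 0.0]
contact_force: [0.6, -0.3, 0.5]
gripper_width: -0.001
grasp_force: 0.0
t 16.55 p [ 0.4469 -0.1011  0.0394] z [-0.0001  0.0001 -1.    ] yang 1.7285072242136732 F [ 0.6029 -0.2741  0.4641] g -0.0005865923817593706 0.0
local [-319.9317    0.4743   39.3515]
t: 17.35
eef_pos: [0.4925, -0.0938, 0.0391]
tool_rot: [-0.001, -0.078, 0.997, 0.0]
contact_force: [-2.2, 0.5, 1.1]
gripper_width: -0.003
grasp_force: 1.1
t 17.35 p [ 0.4925 -0.0938  0.0391] z [-0.0013  0.0002 -1.    ] yang 1.7278795229274904 F [-2.2225  0.5415  1.0859] g -0.0029797380566665395 1.0627571493387222
local [-273.8072    0.49     39.1293]
```

Scaled: -0.006 m is -0.12, -0.005 m is -0.1.

```bash
echo '[[[-0.12, 0, 0, 0, 0], [-0.12, 0, 0, 0, 0], [-0.12, 0, 0, 0, 0], [-0.12, 0, 0, 0, 0], [-0.12, 0, 0, 0, 0], [-0.12, 0, 0, 0, 0], [-0.12, 0, 0, 0, 0], [-0.12, 0, 0, 0, 0], [-0.12, 0, 0, 0, 0], [-0.12, 0, 0, 0, 0], [-0.12, 0, 0, 0, 0], [-0.12, 0, 0, 0, 0], [-0.12, 0, 0, 0, 0], [-0.12, 0, 0, 0, 0], [-0.1, 0, 0, 0, 0], [-0.08, 0, 0, 0, 0]]]' > mv.in && python3 nudge.py mv.in;python3 st.py
```

```text
t: 18.95
eef_pos: [0.5854, -0.0794, 0.0394]
tool_rot: [0.0, -0.079, 0.997, -0.0]
contact_force: [-2.4, 1.0, -0.0]
gripper_width: 0.004
grasp_force: 1.0
t 18.95 p [ 0.5854 -0.0794  0.0394] z [ 0.0005 -0.0001 -1.    ] yang 1.7280343839981644 F [-2.3875  1.0093 -0.0405] g 0.003996838434232863 0.9846181422472
local [-179.8217    0.2382   39.3561]
```

Now slow through the detent, at 25 mm/s.

Scaled: -0.003 m is -0.06, -0.0025 m is -0.05.

```bash
echo '[[[-0.06, 0, 0, 0, 0], [-0.06, 0, 0, 0, 0], [-0.06, 0, 0, 0, 0], [-0.05, 0, 0, 0, 0], [-0.05, 0, 0, 0, 0], [-0.05, 0, 0, 0, 0], [-0.05, 0, 0, 0, 0]]]' > mv.in && python3 nudge.py mv.in;python3 st.py;echo '[[[-0.04, 0, 0, 0, 0], [-0.04, 0, 0, 0, 0], [-0.04, 0, 0, 0, 0], [-0.04, 0, 0, 0, 0]]]' > mv.in && python3 nudge.py mv.in;python3 st.py
```

```text
t: 19.65
eef_pos: [0.6036, -0.0764, 0.0393]
tool_rot: [0.0, -0.078, 0.997, -0.0]
contact_force: [-3.3, 1.2, 1.3]
gripper_width: 0.004
grasp_force: 1.4
t 19.65 p [ 0.6036 -0.0764  0.0393] z [ 0. -0. -1.] yang 1.727884720250364 F [-3.328   1.1697  1.2745] g 0.0039034614349324564 1.4027323946356773
local [-161.3106    0.2918   39.3209]
t: 20.05
eef_pos: [0.6076, -0.0758, 0.0388]
tool_rot: [-0.004, -0.078, 0.997, 0.0]
contact_force: [-14.1, 0.1, 9.2]
gripper_width: -0.0
grasp_force: 6.6
t 20.05 p [ 0.6076 -0.0758  0.0388] z [-0.0077  0.0001 -1.    ] yang 1.7270775914620542 F [-14.0541   0.0712   9.2315] g -0.00047143279229606007 6.595684736967087
local [-157.3047    0.2794   38.8263]
```

Scaled: 0.03 m is 0.6, 0.025 m is 0.5.

```bash
echo '[[[0.08, 0, 0, 0, 0], [0.2, 0, 0, 0, 0], [0.5, 0, 0, 0, 0], [0.6, 0, 0, 0, 0], [0.6, 0, 0, 0, 0], [0.6, 0, 0, 0, 0], [0, 0, 0, 0, 0]]]' > mv.in && python3 nudge.py mv.in;python3 st.py
python3 - <<'E'
from geo import *
a=bot.read_camera('top');b=bot.read_camera('side')
cv2.imwrite('pics/top6.png',a);cv2.imwrite('pics/side6.png',b)
A=cv2.resize(a[155:255,265:395],None,fx=3,fy=3,interpolation=2)
B=cv2.resize(b[150:260,255:355],None,fx=4,fy=4,interpolation=2)
for nm,im,(x0,y0,s) in(("top",A,(265,155,3)),("side",B,(255,150,4))):
    for p in proj(nm,[L(-.132,.107,.066),L(-.132,-.107,.066)]): cv2.circle(im,tuple(int(v) for v in((p-[x0,y0]+.5)*s)),2,(0,0,255),-1)
A=cv2.copyMakeBorder(A,0,440-A.shape[0],0,0,0)
cv2.imwrite('pics/v6.png',np.hstack([A,B]))
E
```

```text
t: 20.75
eef_pos: [0.4792, -0.0967, 0.0391]
tool_rot: [-0.002, -0.077, 0.997, 0.0]
contact_force: [0.0, -0.0, 0.1]
gripper_width: -0.002
grasp_force: 0.0
t 20.75 p [ 0.4792 -0.0967  0.0391] z [-0.0034 -0.0002 -1.    ] yang 1.72526438238737 F [ 0.0027 -0.0213  0.0585] g -0.0020025464990354987 0.0
local [-287.3272   -0.2393   39.0795]
```

View pics/v6.png

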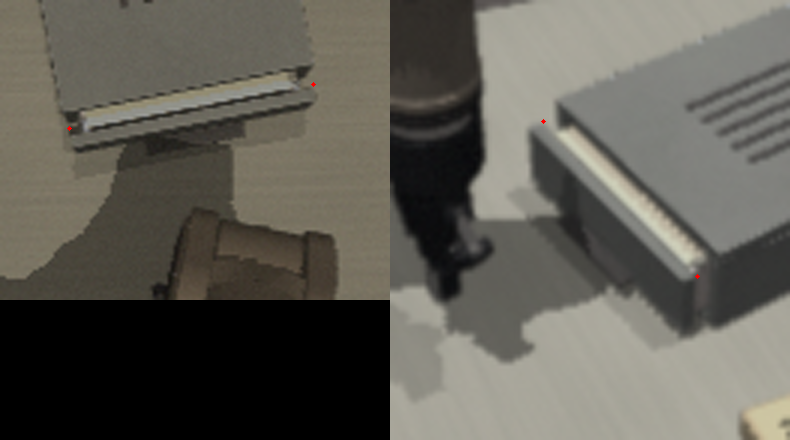

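The drawer is still about 13 mm open: the panel edge is at (316,100) against the home mark at (313,85). The cover is flat and already under the plate, so this is most likely the detent. I'll go back and push on slowly.

```bash
echo '[[[-0.4, 0, 0, 0, 0], [-0.6, 0, 0, 0, 0], [-0.6, 0, 0, 0, 0], [-0.5, 0, 0, 0, 0], [-0.24, 0, 0, 0, 0], [-0.12, 0, 0, 0, 0], [-0.04, 0, 0, 0, 0], [0, 0, 0, 0, 0]]]' > mv.in && python3 nudge.py mv.in;python3 st.py; echo '[[[-0.04, 0, 0, 0, 0], [-0.04, 0, 0, 0, 0]]]' > mv.in && python3 nudge.py mv.in; python3 st.py; echo '[[[-0.04, 0, 0, 0, 0], [0, 0, 0, 0, 0]]]' > mv.in && python3 nudge.py mv.in; python3 st.py
```

```text
t: 21.65
eef_pos: [0.6066, -0.0761, 0.0391]
tool_rot: [-0.0, -0.078, 0.997, -0.0]
contact_force: [-0.1, -0.2, -0.0]
gripper_width: -0.001
grasp_force: 0.0
t 21.65 p [ 0.6066 -0.0761  0.0391] z [-0.0009 -0.0001 -1.    ] yang 1.7275687386162457 F [-0.1227 -0.2463 -0.0155] g -0.0009697930570301737 0.0
local [-158.3339    0.1903   39.0982]
t: 21.85
eef_pos: [0.6081, -0.0759, 0.039]
tool_rot: [-0.003, -0.078, 0.997, 0.0]
contact_force: [-11.7, -0.5, 9.1]
gripper_width: 0.002
grasp_force: 5.4
t 21.85 p [ 0.6081 -0.0759  0.039 ] z [-0.0059 -0.     -1.    ] yang 1.727050990980416 F [-11.698   -0.4888   9.1349] g 0.0023297711805282204 5.447517894208431
local [-156.8028    0.1093   39.001 ]
t: 22.05
eef_pos: [0.6089, -0.0758, 0.0387]
tool_rot: [-0.004, -0.078, 0.997, 0.0]
contact_force: [-9.7, -0.7, 6.5]
gripper_width: -0.0
grasp_force: 4.9
t 22.05 p [ 0.6089 -0.0758  0.0387] z [-0.0081  0.     -1.    ] yang 1.7266786109547336 F [-9.6516 -0.7387  6.4779] g -0.00013228232522681857 4.866867363452911
local [-155.9859    0.1055   38.7135]
```

Scaled: -0.002 m is -0.04.

```bash
echo '[[[-0.04, 0, 0, 0, 0], [0, 0, 0, 0, 0]]]' > mv.in && python3 nudge.py mv.in; echo '[[[-0.02, 0, 0, 0, 0], [0, 0, 0, 0, 0]]]' > mv.in && python3 nudge.py mv.in;  echo '[[[-0.02, 0, 0, 0, 0], [0, 0, 0, 0, 0]]]' > mv.in && python3 nudge.py mv.in; python3 st.py
```

```text
t: 22.25
eef_pos: [0.6105, -0.0755, 0.0386]
tool_rot: [-0.004, -0.078, 0.997, 0.0]
contact_force: [-11.2, -1.1, 6.3]
gripper_width: -0.001
grasp_force: 5.3
t: 22.45
eef_pos: [0.6111, -0.0754, 0.0386]
tool_rot: [-0.005, -0.078, 0.997, 0.0]
contact_force: [-11.6, -0.1, 7.4]
gripper_width: 0.001
grasp_force: 5.8
t: 22.65
eef_pos: [0.6123, -0.0752, 0.0386]
tool_rot: [-0.005, -0.078, 0.997, 0.0]
contact_force: [-10.6, -0.2, 7.3]
gripper_width: -0.002
grasp_force: 5.5
t 22.65 p [ 0.6123 -0.0752  0.0386] z [-0.009  0.    -1.   ] yang 1.7266489201988875 F [-10.5762  -0.2213   7.2661] g -0.0021115890087009255 5.4909441992640495
local [-152.5679    0.1437   38.6015]
```

```bash
for i in 1 2; do :; done; echo '[[[-0.02, 0, 0, 0, 0], [0, 0, 0, 0, 0]]]' > mv.in && python3 nudge.py mv.in; echo '[[[-0.02, 0, 0, 0, 0], [0, 0, 0, 0, 0]]]' > mv.in && python3 nudge.py mv.in;  echo '[[[-0.02, 0, 0, 0, 0], [0, 0, 0, 0, 0]]]' > mv.in && python3 nudge.py mv.in; python3 st.py
```

```text
t: 22.85
eef_pos: [0.6135, -0.075, 0.0386]
tool_rot: [-0.004, -0.078, 0.997, 0.0]
contact_force: [-10.2, -0.2, 7.4]
gripper_width: -0.0
grasp_force: 5.2
t: 23.05
eef_pos: [0.6147, -0.0748, 0.0386]
tool_rot: [-0.004, -0.078, 0.997, 0.0]
contact_force: [-10.1, -1.2, 6.1]
gripper_width: 0.0
grasp_force: 4.9
t: 23.25
eef_pos: [0.6162, -0.0745, 0.0386]
tool_rot: [-0.004, -0.078, 0.997, 0.0]
contact_force: [-7.0, -1.1, 3.7]
gripper_width: -0.001
grasp_force: 3.9
t 23.25 p [ 0.6162 -0.0745  0.0386] z [-0.0071  0.     -1.    ] yang 1.7268593764901154 F [-7.0144 -1.0955  3.7049] g -0.000657953328653221 3.873251024633646
local [-148.5442    0.2171   38.597 ]
```

Force is falling: nearly through.

The manual's scale: shifts go in shares of 50 mm and turns go in units of 0.1 rad. Converting my numbers, -0.001 m is -0.02.

```bash
echo '[[[-0.02, 0, 0, 0, 0], [0, 0, 0, 0, 0]]]' > mv.in && python3 nudge.py mv.in; echo '[[[-0.02, 0, 0, 0, 0], [0, 0, 0, 0, 0], [0, 0, 0, 0, 0]]]' > mv.in && python3 nudge.py mv.in; python3 st.py
```

```text
t: 23.45
eef_pos: [0.6178, -0.0743, 0.0386]
tool_rot: [-0.003, -0.078, 0.997, 0.0]
contact_force: [-6.3, -1.4, 2.5]
gripper_width: -0.001
grasp_force: 3.0
t: 23.75
eef_pos: [0.6194, -0.0739, 0.0386]
tool_rot: [-0.002, -0.078, 0.997, 0.0]
contact_force: [-5.9, 0.0, 1.4]
gripper_width: -0.001
grasp_force: 2.7
t 23.75 p [ 0.6194 -0.0739  0.0386] z [-0.0048 -0.     -1.    ] yang 1.7272732778708884 F [-5.8646  0.0111  1.4231] g -0.001125863150191246 2.7163460617884994
local [-145.3037    0.2756   38.6493]
```

Scaled: -0.001 m is -0.02.

```bash
echo '[[[-0.02, 0, 0, 0, 0], [0, 0, 0, 0, 0]]]' > mv.in && python3 nudge.py mv.in; echo '[[[-0.02, 0, 0, 0, 0], [0, 0, 0, 0, 0], [0, 0, 0, 0, 0]]]' > mv.in && python3 nudge.py mv.in; echo '[[[-0.02, 0, 0, 0, 0], [0, 0, 0, 0, 0], [0, 0, 0, 0, 0]]]' > mv.in && python3 nudge.py mv.in; python3 st.py
```

```text
t: 23.95
eef_pos: [0.621, -0.0737, 0.0387]
tool_rot: [-0.002, -0.078, 0.997, 0.0]
contact_force: [-4.9, -0.8, -0.1]
gripper_width: 0.003
grasp_force: 2.4
t: 24.25
eef_pos: [0.6236, -0.0733, 0.0389]
tool_rot: [-0.0, -0.078, 0.997, -0.0]
contact_force: [-2.7, -0.9, -2.4]
gripper_width: -0.005
grasp_force: 1.2
t: 24.55
eef_pos: [0.6252, -0.073, 0.0393]
tool_rot: [0.0, -0.078, 0.997, -0.0]
contact_force: [-3.7, -1.5, -2.2]
gripper_width: 0.001
grasp_force: 1.6
t 24.55 p [ 0.6252 -0.073   0.0393] z [ 0.     -0.0001 -1.    ] yang 1.727872248927905 F [-3.672  -1.4652 -2.2233] g 0.0006276831791098243 1.567058488726616
local [-139.4596    0.263    39.2642]
```

Scaled: -0.001 m is -0.02.

```bash
echo '[[[-0.02, 0, 0, 0, 0], [0, 0, 0, 0, 0], [0, 0, 0, 0, 0]]]' > mv.in && python3 nudge.py mv.in; echo '[[[-0.02, 0, 0, 0, 0], [0, 0, 0, 0, 0], [0, 0, 0, 0, 0]]]' > mv.in && python3 nudge.py mv.in; echo '[[[-0.02, 0, 0, 0, 0], [0, 0, 0, 0, 0], [0, 0, 0, 0, 0]]]' > mv.in && python3 nudge.py mv.in; python3 st.py
```

```text
t: 24.85
eef_pos: [0.6252, -0.073, 0.0393]
tool_rot: [-0.001, -0.078, 0.997, 0.0]
contact_force: [-6.7, -0.9, 0.5]
gripper_width: -0.001
grasp_force: 3.0
t: 25.15
eef_pos: [0.6252, -0.073, 0.0392]
tool_rot: [-0.002, -0.078, 0.997, 0.0]
contact_force: [-8.7, -0.7, 3.6]
gripper_width: -0.001
grasp_force: 4.5
t: 25.45
eef_pos: [0.6252, -0.073, 0.0392]
tool_rot: [-0.003, -0.078, 0.997, 0.0]
contact_force: [-12.6, -0.8, 5.8]
gripper_width: -0.0
grasp_force: 6.0
t 25.45 p [ 0.6252 -0.073   0.0392] z [-0.0057  0.0001 -1.    ] yang 1.727404592023897 F [-12.6094  -0.7922   5.8075] g -0.0003314662005875796 6.0405440255999565
local [-139.4397    0.3487   39.2264]
```

Hard stop reached. I'll back off and check the panel position numerically.

Scaled: -0.04 m is -0.8, 0.03 m is 0.6.

```bash
echo '[[[0.08, 0, 0, 0, 0], [0.2, 0, 0, 0, 0], [0.5, 0, 0, 0, 0], [0.6, 0, 0, 0, 0], [0.6, 0, -0.4, 0, 0], [0.4, 0, -0.8, 0, 0], [0, 0, -0.8, 0, 0], [0, 0, -0.8, 0, 0], [0, 0, 0, 0, 0], [0, 0, 0, 0, 0]]]' > mv.in && python3 nudge.py mv.in
python3 - <<'E'
from geo import *
a=cv2.cvtColor(bot.read_camera('top'),6);b=cv2.cvtColor(bot.read_camera('side'),6)
old={"top":cv2.cvtColor(cv2.imread("pics/top6.png"),6),"side":cv2.cvtColor(cv2.imread("pics/side6.png"),6)}
xs=np.arange(-.165,-.095,.004)
print((xs*1000).astype(int))
for n,im,y in(("top",a,-.08),("top",a,.08),("side",b,-.04),("side",b,.05)):
    for q in(old[n],im):
        p=np.mean([[cv2.remap(q,np.float32([[u]]),np.float32([[v]]),1)[0,0] for u,v in proj(n,[L(x,y+d,.066) for x in xs])] for d in np.arange(-.01,.011,.004)],0)
        print(n,y,p.astype(int))
E
```

```text
t: 26.45
eef_pos: [0.5119, -0.0909, 0.1808]
tool_rot: [0.002, -0.079, 0.997, -0.0]
contact_force: [-0.7, -0.4, -1.4]
gripper_width: -0.001
grasp_force: 0.0
[-165 -161 -157 -153 -149 -145 -141 -136 -132 -128 -124 -120 -116 -112
 -108 -104 -100  -96]
top -0.08 [101 101 102  85  46 101 102  92  81 141 135 129  90 102 101 102 100 101]
top -0.08 [117 117 105 100 100 102 102  94  45  73 102  84  59 102 101 100 100 100]
top 0.08 [ 97 100  98  52  68 101  98  63 130 143 138 131  89 102 102 101 101 101]
top 0.08 [ 68  69  55  55  55  55  57  41  39  79  74  61  70  88  90  92  97 100]
side -0.04 [ 59  59  59  59  62  98 129 130 154 194 195 182 153  98  73 102 124 127]
side -0.04 [ 35  35  36  42  46  48  50  53  57  77 119 124 103  77  70 101 123 126]
side 0.05 [ 59  59  58  56  65 104 127 133 162 195 192 178 142  88  78 111 125 126]
side 0.05 [146 125  84  57  48  44  43  43  45  54  68  67  63  54  51  65  72  72]
```

The panel's outer edge is now at about -131 mm (home is -132). The white strip of cover has gone, so the drawer is seated.

```bash
python3 -c "
from station import bot
print(bot.hand_in())"
```

```text
the job is handed in; nothing more can be done
None
```

I laid the probe flat in the bay, shut the cover onto the rim, pushed the drawer slowly past the detent to its stop, and handed the job in at about 26.5 s; the first push stopped about 13 mm short, and I never commanded contact with the bystanders.

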